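# Swing the stencil straightedge to its stop and clamp it

### The arm

A 6-joint arm with a two-finger parallel gripper is mounted at the origin on the work surface. World frame = base frame: x ahead of the robot, y to its left, z up, the work surface at z = 0. Lengths are in m, angles in rad, forces in N, time in s.
With the tool pointing down it reaches from about 0.375 to 0.75 m from the base axis. Payload 9 kg.
Tool frame: the origin (TCP) lies between the finger pads; the fingertips stand 19 mm ahead of it and the grasp point (between the pads) is the TCP; z points along the fingers, y is the line along which they close (so a half turn about z gives the same grasp; the last joint's range is limited). The gripper opens to 85 mm and grips with 20 to 120 N. Pads are 22 mm wide; open, the fingers measure 114 mm over their backs; the gripper's body (76 mm by 85 mm) begins 54 mm behind the grasp point. The pads swing forward as they close: fully open they stand 13 mm farther back than shut.
Start: joints at [-1.346, 0.104, 0.097, 1.564, 0, 1.353], TCP at [0.257, -0.542, 0.25] pointing down, gripper open.
Joint ranges: [-2.99, 2.99], [-0.84, 1.86], [-1.1, 1.16], [-1.84, 2.11], [-1.51, 1.56], [-3.14, 3.14]. Speed limits (rad/s): [2.22, 2.22, 2.57, 3.14, 3.14, 3.14].

### API

Orientations are given as a unit quaternion [x, y, z, w].
In Python, from rig import bot, cams, workorder gives the robot as it stands.
- The arm moves only by the shell command python3 -m jog 'ROWS'. ROWS is JSON, a list of rows, each a list of 3 entries, a list of its own where there are three numbers: the turn, a rotation vector about the tool's x, y, z in units of 6 degrees (1.0 is 6 degrees), then the shift along the tool's x, y, z in cm, then the finger opening in cm, from 0 to 8.54. A call has 1 to 12 rows; each row is the pose to reach, as a shift and turn from the pose commanded when the call began, along the tool's axes at that moment; what a row does not reach only later rows make up. A row lasts 1/10 s, in which the tool goes at most 50 mm and 8.59 degrees, less where a joint would pass 70% of its speed; a pose out of reach is approached as far as the arm can. A call with a gripper value outside its range is refused whole. The fingers move at their own pace and stop on an object; the grip force is fixed at half the most. Time passes only in rows, so rows that repeat a pose let the fingers close. It gives the time, the measured TCP pose, the force, the opening and the grip force at its end, in the units of the state.
- bot.state(): the state, without advancing time (a new reading comes with each control period).
- cams.grab_frame(name): name is "scene" or "top" or "wrist"; returns the picture (420x560x3 uint8, red, green, blue); there is no depth.
- cams.camera_info(name): a dict with "mtx" (3x3 intrinsics, pixels), "R" (3x3) and "t" (3): a world point X has camera coordinates R X + t. Camera axes: x right, y down, z forward; pixel columns grow to the right and rows downward; lengths in m; the calibration is good to about 2 mm. A picture is of the moment at which its call begins: read the wrist's pose just before it. camera_info takes no time and is no camera call; for the wrist camera it gives the pose at the moment of the call.
- workorder.close_job(): hands the job in; it is judged then, once.
The state is a dict: "time_s": time; "qpos": joint angles; "qvel": joint speeds; "tau": joint torques, N m; "position": TCP position; "orientation": TCP orientation; "wrist_force": force on the tool from outside, world axes, zero at the start; "torque": the same for the moment, N m; "opening": finger opening in m; "gripper_force": force on a finger pad.
Only numpy, scipy, OpenCV 4.12 (cv2) and the standard library are available. Lean on these libraries where they do the work, as an engineer would, in place of code of your own. Each camera call takes 0.05 s, during which the arm holds its last target. There are 200 camera calls.

### The job

Push the free end of the aluminium straightedge round its pivot pin, towards the stop screw, and press it lightly but surely home against the screw's tip. Then, with the straightedge left resting there, swing the clamp lever round by its knob until its nose bears firmly on the far side of the straightedge, so that it stays nipped against the screw when you let go. Use a light hand (the stop must never take more than 20 N) and leave the loose things on the board (tape roll, cap, weight) where they are.

Things in the scene. Friction and masses are not known exactly. Their poses are not given: they have to be found in the camera images.
- board: Fixed wooden board, 320 x 480 x 12 mm, on the table (origin at table height). Bar, stop and clamp stand on its top face, 12 mm above the table. Its own y axis runs along its length, from the clamp towards the pivot pin.
- bar: The straightedge: aluminium bar 25 mm wide, 15 mm high, 0.2 to 0.42 kg, flat on the board. Origin: centre of its pivot hole, on the underside; own x runs to the free end 260 mm away; z up. The hole (1 mm play) sits on a fixed headed pin, so the bar only turns. It starts 20 to 52 degrees from the stop and closes clockwise seen from above, sliding with 1 to 4 N pushed near its end.
- bar_end (a point): Middle of the bar's free end face, 7.5 mm above the board.
- stop: The stop: steel block 20 x 30 x 20 mm bolted to the board; a level steel screw, 12 mm thick, 9 mm above the board, sticks out of its face along own +x towards the bar, by 6 to 26 mm: hand-set, not known. Origin: centre of the block's foot. The bar is home when its side meets the screw, 185 to 215 mm from the pin. Push with 9 to 13 N (friction takes up to 4 N; 4 N on the stop for 0.3 s counts); over 20 N on it is too much.
- clamp: The clamp: round steel foot, 38 mm across, fixed to the board just beyond the bar's free end; it carries the lever. Origin: on the lever's vertical pivot axis at the board's surface.
- knob_mid (a point): Middle of the lever's black upright handle knob, 22 mm diameter, standing 16 to 57 mm above the board, this point 42 mm above it. The knob spins freely on its own axis, 100 mm from the lever's pivot: grip it or push it along its arc about the clamp.
- nose (a point): The lever's nose: round sprung rubber tip (gives 1 mm per 6 N), 14 mm diameter, 4 to 15 mm above the board; this point on its axis, 9 mm above the board, 65 mm from the lever's pivot, 90 degrees counter-clockwise (from above) of the knob.
- lever (a joint): Lever angle, rad, plus = counter-clockwise from above = tightening. 0: nose along the board's y. Starts open, -1.5 to -1.2, clear of the bar; range -1.6 to 0.8; meets a bar that is home between -0.05 and 0.5. Stiff: 6 N at the knob turns it, it stays where left; biting on the bar, the resistance climbs. Stop at 9 to 11 N at the knob (3 to 5 N above the free drag).
- tape_roll: Bystander: roll of tape lying on the board, 70 mm across, 24 mm high; origin centre of underside.
- cap: Bystander: grey spray can cap on the board, 52 mm across, 30 mm high, open side up; origin centre of underside.
- weight: Bystander: small brass paper weight on the board, 40 mm across, 24 mm high; origin centre of underside.

How it is judged:
By the outcome, as a careful person would: the job done as asked, in the order asked, and still so for the second after the job is handed in, with the robot touching nothing.
It also fails if it takes over 72 s, if anything falls off the work surface, if the arm or the gripper's body presses on something with over 40 N, if the wrist force passes 120 N, or if a joint passes its speed limit or range.

## Working session

There is one attempt and no reset: what is moved stays moved. The work goes in short steps, Python scripts to look and compute and a shell command to move; the robot and the scene stay as the last step left them, time stands still between calls to the robot, and variables do not carry over. Pictures are saved under pics/ and viewed, at most 10 in all, crops included, and the job is handed in when it is done.

```bash
mkdir -p pics; ls
python3 - <<'E'
from rig import bot,cams
import cv2
s=bot.state();print(s)
for n in("top","scene"):
    im=cams.grab_frame(n);cv2.imwrite(f"pics/{n}0.png",cv2.cvtColor(im,4))
    c=cams.camera_info(n);print(n,c)
E
```

```text
pics
{'time_s': 0.0, 'qpos': array([-1.34571378e+00,  1.04703133e-01,  9.64429351e-02,  1.56386950e+00,
       -2.60380266e-05,  1.35311883e+00]), 'qvel': array([ 6.90574456e-04, -1.30594891e-03, -1.39992773e-03,  5.95159650e-05,
        4.17027564e-04,  3.07565742e-04]), 'tau': array([-1.10069264e-03, -5.56925547e+01,  5.03658593e+01,  1.66472979e-02,
       -1.83562615e-04,  1.43362075e-05]), 'position': array([ 0.2570048 , -0.54183053,  0.24950556]), 'orientation': array([ 9.75595140e-01,  2.19576134e-01, -1.54873318e-05, -6.66631889e-04]), 'wrist_force': array([-0.02340954, -0.23940333, -1.03388128]), 'torque': array([ 0.0079143 , -0.0091229 ,  0.02074431]), 'gripper_force': 0.0, 'opening': 0.08534371906637156}
top {'mtx': array([[382.07625359,   0.        , 281.86881565],
       [  0.        , 382.07625359, 209.45496232],
       [  0.        ,   0.        ,   1.        ]]), 'R': array([[-0.02220593, -0.99973708,  0.00571557],
       [-0.9841008 ,  0.02085023, -0.17638279],
       [ 0.17621724, -0.00954144, -0.98430506]]), 't': array([0.04699373, 0.58217223, 0.75382922])}
scene {'mtx': array([[474.3688707 ,   0.        , 279.82269668],
       [  0.        , 474.3688707 , 204.96226635],
       [  0.        ,   0.        ,   1.        ]]), 'R': array([[-0.09489057,  0.99545797, -0.00769454],
       [ 0.51636369,  0.04261037, -0.85530865],
       [-0.85109595, -0.08513391, -0.51806168]]), 't': array([ 0.04067621, -0.23397105,  1.49751425])}
```

View pics/top0.png

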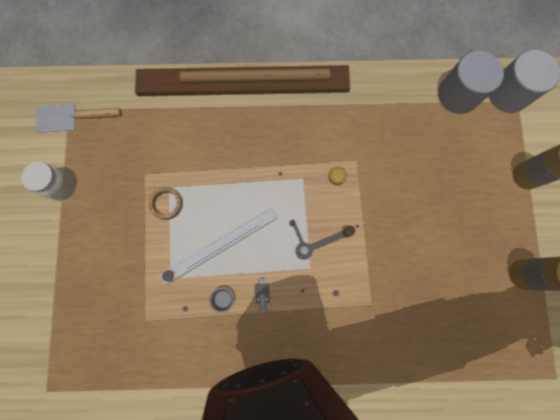

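View pics/scene0.png

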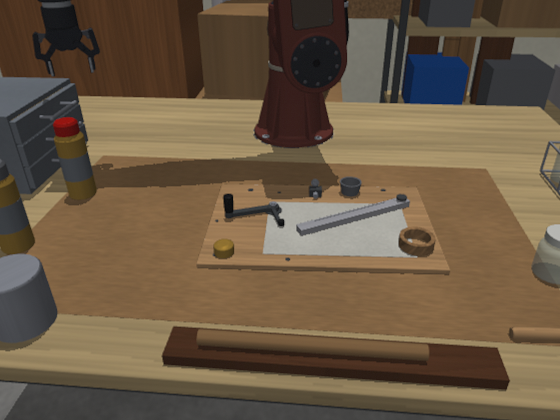

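Top view: pivot pin at (168,276), bar end (274,214), stop block (262,291) with its screw pointing up, clamp foot (304,251), knob (349,231), nose (292,223), cap (223,299), weight (338,175), tape (165,204). I'll enlarge both views.

Run:
```python
import cv2
a=cv2.imread("pics/top0.png")[160:320,140:370];b=cv2.imread("pics/scene0.png")[170:275,200:445]
cv2.imwrite("pics/topc.png",cv2.resize(a,None,fx=3.4,fy=3.4,interpolation=2));cv2.imwrite("pics/scenec.png",cv2.resize(b,None,fx=3.2,fy=3.2,interpolation=2))
```

```text
(no output)
```

View pics/topc.png

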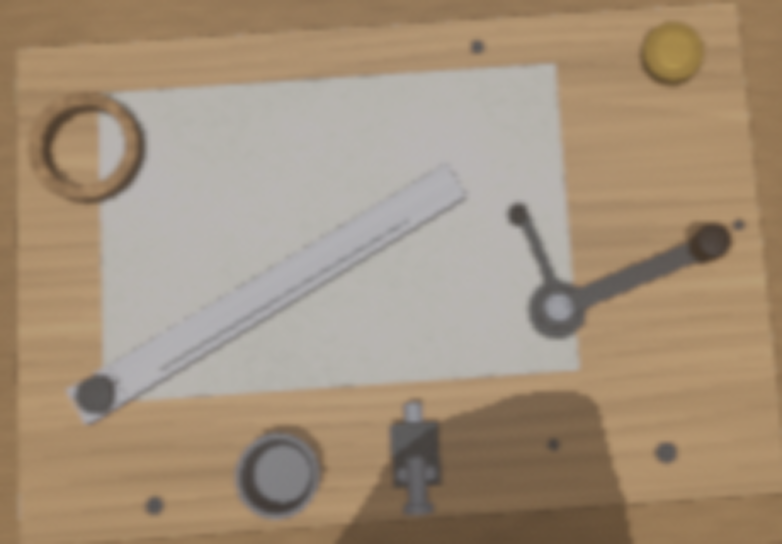

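View pics/scenec.png

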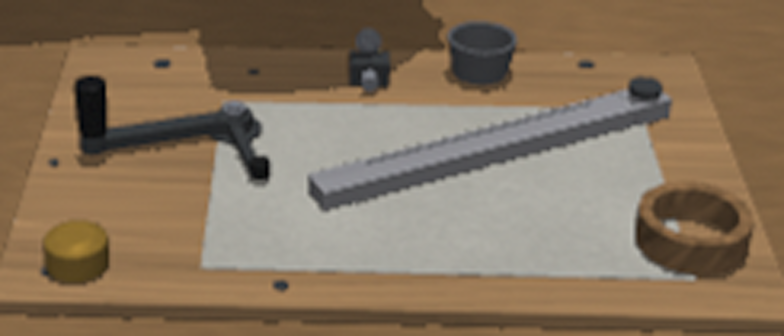

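Crop readings: (top/scene) pin head (96,394)/(645,85), bar end top middle (455,182)/(316,187), screw tip (414,403)/(369,82), knob top (712,238)/(90,82), nose top (518,213)/(260,160), clamp hub top (559,306)/(236,107), cap rim centre (280,474)/(482,38), weight top (672,50)/(76,236).

```bash
cat > h.py <<'E'
from rig import bot,cams
import cv2,numpy as np
def P(n):
    c=cams.camera_info(n);return c['mtx']@np.c_[c['R'],c['t']]
def tri(a,b,na="top",nb="scene"):
    X=cv2.triangulatePoints(P(na),P(nb),np.float64(a),np.float64(b)).ravel();return X[:3]/X[3]
def ray(n,uv,z):
    M=P(n);H=np.c_[M[:,0],M[:,1],M[:,2]*z+M[:,3]];q=np.linalg.solve(H,[*uv,1]);return q[:2]/q[2]
E
python3 - <<'E'
from h import *
np.set_printoptions(precision=4,suppress=True)
D=dict(pin=(96,394,645,85),end=(455,182,316,187),tip=(414,403,369,82),knobtop=(712,238,90,82),nosetop=(518,213,260,160),hub=(559,306,236,107),cap=(280,474,482,38),wt=(672,50,76,236))
Z=dict(pin=.034,end=.027,tip=.021,knobtop=.069,nosetop=.027,hub=.045,cap=.042,wt=.036)
for k,v in D.items():
    a=(v[0]/3.4+140,v[1]/3.4+160);b=(v[2]/3.2+200,v[3]/3.2+170)
    print(k,tri(a,b),ray("top",a,Z[k]))
# board corners at z .012
for c in((17,48),(738,3),(782,492),(22,540)):print(ray("top",(c[0]/3.4+140,c[1]/3.4+160),.012))
s=bot.state();from scipy.spatial.transform import Rotation as R;print(R.from_quat(s['orientation']).as_matrix())
E
```

```text
pin [0.4507 0.2771 0.0341] [0.4505 0.2743]
end [0.5796 0.0532 0.0219] [0.5789 0.0518]
tip [0.4406 0.0826 0.0219] [0.4407 0.08  ]
knobtop [ 0.5343 -0.1015  0.0675] [ 0.5344 -0.1026]
nosetop [0.5579 0.0142 0.0267] [0.558  0.0121]
hub [ 0.4981 -0.0087  0.0308] [ 0.4973 -0.0108]
cap [0.4004 0.1637 0.04  ] [0.4005 0.1601]
wt [ 0.6611 -0.0885  0.0329] [ 0.6605 -0.0895]
[0.6773 0.3395]
[ 0.6984 -0.139 ]
[ 0.3809 -0.1484]
[0.3628 0.3236]
[[ 0.9036  0.4284 -0.0003]
 [ 0.4284 -0.9036  0.0012]
 [ 0.0003 -0.0012 -1.    ]]
```

```bash
cat >> h.py <<'E'
from scipy.spatial.transform import Rotation as R
def to(p,yaw=90):
    s=bot.state();r=R.from_quat(s['orientation']);c,n=np.cos(np.radians(yaw)),np.sin(np.radians(yaw))
    g=R.from_matrix(np.array([[c,n,0],[n,-c,0],[0,0,-1]]))
    print('turn',(np.degrees((r.inv()*g).as_rotvec())/6).round(2),'shift cm',(r.inv().apply(np.array(p)-s['position'])*100).round(2),'pos',s['position'].round(4),'F',s['wrist_force'].round(2),'t',round(s['time_s'],2),'open',s['opening'])
E
python3 -m jog '[[[0,0,-10.8],[58.6,-46,13],0],[[0,0,-10.8],[58.6,-46,13],0],[[0,0,-10.8],[58.6,-46,13],0],[[0,0,-10.8],[58.6,-46,13],0],[[0,0,-10.8],[58.6,-46,13],0],[[0,0,-10.8],[58.6,-46,13],0],[[0,0,-10.8],[58.6,-46,13],0],[[0,0,-10.8],[58.6,-46,13],0],[[0,0,-10.8],[58.6,-46,13],0],[[0,0,-10.8],[58.6,-46,13],0],[[0,0,-10.8],[58.6,-46,13],0],[[0,0,-10.8],[58.6,-46,13],0]]'
python3 -c "
from h import *
to((.5895,.1255,.12))"
```

```text
time_s: 1.3
position: [0.5212, -0.011, 0.1467]
orientation: [0.706, 0.708, -0.0, 0.0]
wrist_force: [1.2, -0.8, 0.8]
opening: 0.0001
gripper_force: 0.0
turn [0.   0.   0.03] shift cm [13.63  6.87  2.66] pos [ 0.5212 -0.011   0.1467] F [ 1.16 -0.76  0.77] t 1.3 open 7.403918588404241e-05
```

Now tool x = world +y, tool y = world +x. I'll finish the approach, then take a wrist view.

```bash
python3 -m jog '[[[0,0,0],[13.6,6.9,2.7],0],[[0,0,0],[13.6,6.9,2.7],0],[[0,0,0],[13.6,6.9,2.7],0],[[0,0,0],[13.6,6.9,2.7],0],[[0,0,0],[13.6,6.9,2.7],0]]'
python3 - <<'E'
from h import *
im=cams.grab_frame("wrist");cv2.imwrite("pics/w1.png",cv2.cvtColor(im,4))
np.save("w1.npy",P("wrist"))
to((.5895,.1255,.036))
E
```

```text
time_s: 1.8
position: [0.5889, 0.1242, 0.119]
orientation: [0.705, 0.709, -0.001, -0.001]
wrist_force: [-0.1, 0.3, 0.2]
opening: 0.0002
gripper_force: 0.0
turn [-0.01  0.    0.04] shift cm [0.25 0.07 8.36] pos [0.5889 0.123  0.1196] F [ 0.27 -0.6   0.18] t 1.85 open 0.00023630800805703138
```

View pics/w1.png

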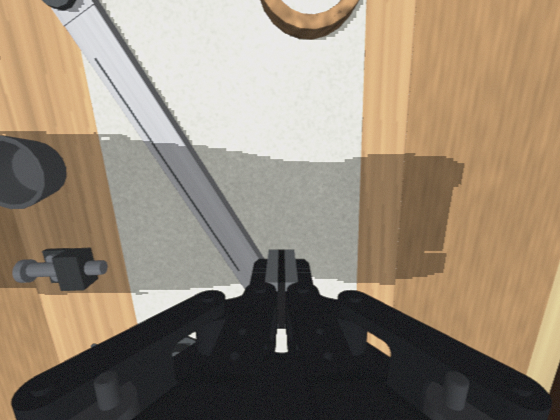

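The wrist view shows the bar to the left of the fingers (far edge about (213,175)→(262,250)), the screw tip at (106,268), and the fingertip at (281,255), clear of the bar.

```bash
python3 - <<'E'
from h import *
for n,uv,z in(("tip",(106,268),.021),("far1",(180,140),.027),("far2",(250,240),.027),("pin",(60,2),.034)):print(n,ray("wrist",uv,z).round(4))
E
python3 -m jog '[[[0,0,0],[0.2,0,4],0],[[0,0,0],[0.2,0,8.3],0],[[0,0,0],[0.2,0,8.3],0],[[0,0,0],[0.2,0,8.3],0]]'
```

```text
tip [0.4407 0.0802]
far1 [0.5146 0.1852]
far2 [0.563  0.1083]
pin [0.4503 0.2681]
time_s: 2.25
position: [0.5889, 0.1237, 0.0378]
orientation: [0.707, 0.708, -0.0, -0.0]
wrist_force: [0.4, -0.2, 0.7]
opening: -0.0002
gripper_force: 0.0
```

```bash
python3 -m jog '[[[0,0,0],[-0.5,-0.8,0.2],0],[[0,0,0],[-1,-1.6,0.2],0],[[0,0,0],[-1.5,-2.5,0.2],0],[[0,0,0],[-1.9,-3.3,0.2],0],[[0,0,0],[-2.3,-4.2,0.2],0],[[0,0,0],[-2.7,-5,0.2],0],[[0,0,0],[-3.1,-5.8,0.2],0],[[0,0,0],[-3.4,-6.6,0.2],0],[[0,0,0],[-3.7,-7.4,0.2],0],[[0,0,0],[-4,-8.2,0.2],0],[[0,0,0],[-4.3,-9,0.2],0],[[0,0,0],[-4.3,-9,0.2],0]]'
python3 - <<'E'
from h import *
im=cams.grab_frame("wrist");cv2.imwrite("pics/w2.png",cv2.cvtColor(im,4))
to((.48,.076,.036))
E
```

```text
time_s: 3.45
position: [0.4987, 0.0817, 0.0354]
orientation: [0.706, 0.708, 0.0, -0.0]
wrist_force: [0.9, -0.1, 1.0]
opening: 0.0001
gripper_force: 0.7
turn [-0.    0.    0.03] shift cm [-0.56 -1.9  -0.08] pos [0.4989 0.0817 0.0352] F [ 1.24 -0.35  0.9 ] t 3.5 open -5.832979814841602e-05
```

View pics/w2.png

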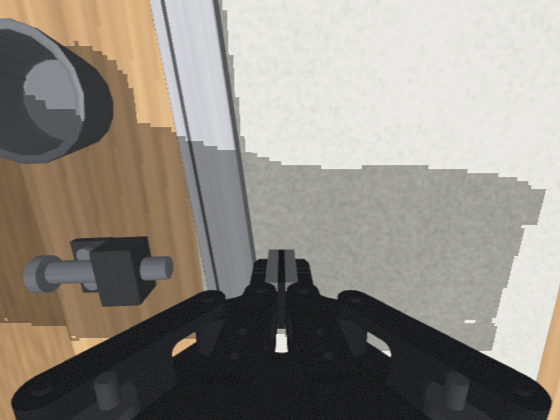

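The bar has moved. Its near edge is about (200,268) and the screw tip (172,268), so roughly 15 mm of gap is left. I'll advance slowly.

```bash
python3 -m jog '[[[0,0,0],[0,-0.3,0],0],[[0,0,0],[-0.1,-0.6,0],0],[[0,0,0],[-0.1,-0.9,0],0],[[0,0,0],[-0.2,-1.1,0],0],[[0,0,0],[-0.2,-1.2,0],0]]'
python3 - <<'E'
from h import *
for n,uv,z in(("tip",(172,268),.021),("near",(200,268),.027)):print(n,ray("wrist",uv,z).round(4))
to((.48,.076,.036))
E
```

```text
time_s: 4.0
position: [0.4873, 0.0798, 0.0351]
orientation: [0.706, 0.708, 0.0, -0.0]
wrist_force: [2.2, 1.5, 2.1]
opening: -0.0001
gripper_force: 1.5
tip [0.4293 0.0805]
near [0.4457 0.0836]
turn [-0.   -0.    0.03] shift cm [-0.38 -0.73 -0.09] pos [0.4873 0.0798 0.0351] F [2.18 1.52 2.1 ] t 4.0 open -7.654121209765624e-05
```

```bash
python3 -m jog '[[[0,0,0],[0,-0.1,0],0],[[0,0,0],[0,-0.2,0],0],[[0,0,0],[0,-0.3,0],0],[[0,0,0],[0,-0.3,0],0]]' | grep -E 'pos|force'
python3 -m jog '[[[0,0,0],[0,-0.05,0],0],[[0,0,0],[0,-0.1,0],0]]' | grep -E 'pos|force'
```

```text
position: [0.4844, 0.0796, 0.0351]
wrist_force: [0.8, -0.5, 1.4]
gripper_force: 1.1
position: [0.4835, 0.0796, 0.0351]
wrist_force: [2.6, -0.3, 2.0]
gripper_force: 1.3
```

```bash
python3 -m jog '[[[0,0,0],[0,-0.05,0],0],[[0,0,0],[0,-0.05,0],0]]' | grep -E 'pos|force'
```

```text
position: [0.4829, 0.0796, 0.0351]
wrist_force: [1.2, -1.2, 1.6]
gripper_force: 1.1
```

```bash
for i in 1 2; do python3 -m jog '[[[0,0,0],[0,-0.05,0],0],[[0,0,0],[0,-0.05,0],0]]' | grep -E 'pos|wrist'; done
```

```text
position: [0.4825, 0.0797, 0.0351]
wrist_force: [1.3, -1.2, 1.0]
position: [0.482, 0.0797, 0.0351]
wrist_force: [2.0, -0.6, 1.7]
```

```bash
python3 -m jog '[[[0,0,0],[0,-0.05,0],0],[[0,0,0],[0,-0.05,0],0]]' | grep -E 'pos|wrist'
```

```text
position: [0.4815, 0.0797, 0.0351]
wrist_force: [1.8, -0.3, 0.8]
```

```bash
for i in 1; do python3 -m jog '[[[0,0,0],[0,-0.05,0],0],[[0,0,0],[0,-0.05,0],0]]' | grep -E 'pos|wrist'; done
```

```text
position: [0.481, 0.0797, 0.0351]
wrist_force: [2.2, 0.3, 0.7]
```

```bash
python3 -m jog '[[[0,0,0],[0,-0.05,0],0],[[0,0,0],[0,-0.05,0],0]]' | grep -E 'pos|wrist'
```

```text
position: [0.4805, 0.0797, 0.0351]
wrist_force: [1.9, -0.3, 1.1]
```

```bash
python3 -m jog '[[[0,0,0],[0,-0.05,0],0],[[0,0,0],[0,-0.05,0],0]]' | grep -E 'pos|wrist'
```

```text
position: [0.48, 0.0797, 0.0351]
wrist_force: [2.0, -0.5, 0.5]
```

```bash
python3 -m jog '[[[0,0,0],[0,-0.05,0],0],[[0,0,0],[0,-0.05,0],0]]' | grep -E 'pos|wrist'
```

```text
position: [0.4795, 0.0797, 0.0351]
wrist_force: [1.4, 0.4, 0.9]
```

```bash
python3 -m jog '[[[0,0,0],[0,-0.05,0],0],[[0,0,0],[0,-0.05,0],0]]' | grep -E 'pos|wrist'
```

```text
position: [0.479, 0.0797, 0.0351]
wrist_force: [1.5, -1.2, 0.2]
```

Still free. A close look will tell how far is left.

Run:
```python
from h import *
im=cams.grab_frame("wrist");cv2.imwrite("pics/w3.png",cv2.resize(cv2.cvtColor(im,4)[180:300,60:300],None,fx=3,fy=3,interpolation=2))
```

```text
(no output)
```

View pics/w3.png

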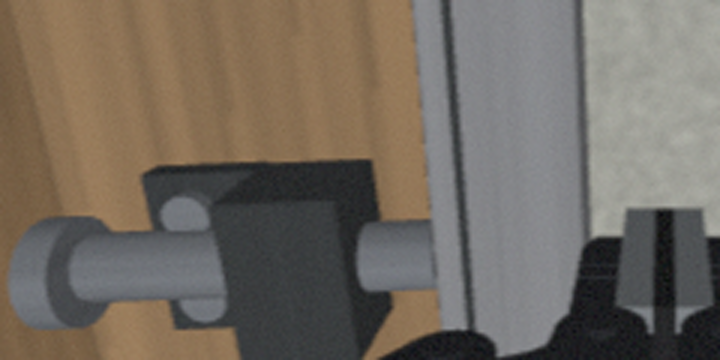

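The screw now runs right up to the bar's near edge (crop about (433,250)), so contact is imminent.

```bash
python3 -m jog '[[[0,0,0],[0,-0.05,0],0],[[0,0,0],[0,-0.05,0],0]]' | grep -E 'pos|wrist'
```

```text
position: [0.4788, 0.0797, 0.0352]
wrist_force: [3.4, -0.6, 0.2]
```

```bash
python3 -m jog '[[[0,0,0],[0,-0.05,0],0],[[0,0,0],[0,-0.05,0],0]]' | grep -E 'pos|wrist'
```

```text
position: [0.4786, 0.0796, 0.0354]
wrist_force: [4.6, -0.4, -0.8]
```

```bash
python3 -m jog '[[[0,0,0],[0,-0.05,0],0],[[0,0,0],[0,-0.1,0],0],[[0,0,0],[0,-0.1,0],0]]' | grep -E 'pos|wrist'
```

```text
position: [0.4784, 0.0796, 0.0358]
wrist_force: [7.4, -0.4, -1.1]
```

```bash
python3 -m jog '[[[0,0,0],[0,-0.05,0],0],[[0,0,0],[0,-0.05,0],0],[[0,0,0],[0,-0.05,0],0]]' | grep -E 'pos|wrist'
```

```text
position: [0.4782, 0.0796, 0.036]
wrist_force: [9.0, 1.1, 0.9]
```

```bash
python3 -m jog '[[[0,0,0],[0,-0.05,0],0],[[0,0,0],[0,-0.05,0],0],[[0,0,0],[0,-0.05,0],0],[[0,0,0],[0,-0.05,0],0],[[0,0,0],[0,-0.05,0],0],[[0,0,0],[0,-0.05,0],0]]' | grep -E 'pos|wrist'
```

```text
position: [0.4781, 0.0796, 0.0362]
wrist_force: [10.2, 1.0, -0.2]
```

Home with about 10 N, held over 0.5 s. Retreating and going above the knob.

```bash
python3 -m jog '[[[0,0,0],[0,0.5,0],0],[[0,0,0],[0,2,0],0],[[0,0,0],[0,2.5,-4],0],[[0,0,0],[0,2.5,-9],4],[[0,0,0],[-5,3.5,-9],6],[[0,0,0],[-10,4.5,-9],6],[[0,0,0],[-15,5.4,-9],6],[[0,0,0],[-18.2,5.7,-9],6],[[0,0,0],[-18.2,5.7,-9],6],[[0,0,0],[-18.2,5.7,-9],6]]'
python3 - <<'E'
from h import *
im=cams.grab_frame("wrist");cv2.imwrite("pics/w4.png",cv2.cvtColor(im,4))
to((.5343,-.1023,.054))
E
```

```text
time_s: 9.05
position: [0.5328, -0.1024, 0.1244]
orientation: [0.707, 0.708, -0.0, -0.001]
wrist_force: [0.5, -0.4, 0.4]
opening: 0.0601
gripper_force: 0.0
turn [-0.02 -0.01  0.03] shift cm [-0.08  0.15  7.06] pos [ 0.5329 -0.1016  0.1246] F [ 0.24  0.64 -0.64] t 9.1 open 0.06001704952853561
```

View pics/w4.png

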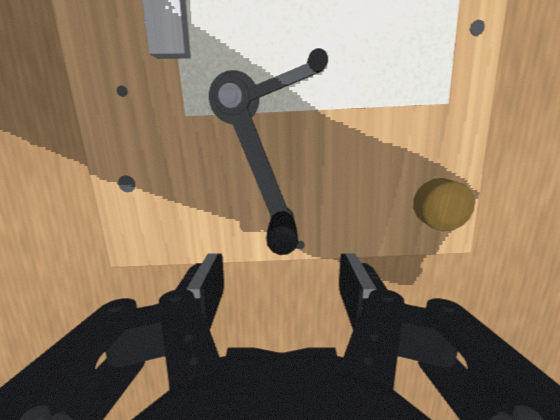

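Knob top at (282,238), hub top (230,96), nose (318,60), bar end edge at (168,55); the open fingers straddle the knob.

```bash
python3 - <<'E'
from h import *
for n,uv,z in(("knob",(282,238),.069),("hub",(230,96),.032),("nose",(318,60),.027)):print(n,ray("wrist",uv,z).round(4))
E
python3 -m jog '[[[0,0,0],[0,0.1,4],5],[[0,0,0],[0,0.1,7],5],[[0,0,0],[0,0.1,7],5]]'|grep -E 'pos|wrist'
```

```text
knob [ 0.5322 -0.1   ]
hub [ 0.4959 -0.0095]
nose [0.5565 0.0142]
position: [0.5313, -0.0993, 0.0508]
wrist_force: [-1.3, -0.3, -0.5]
```

```bash
python3 -m jog '[[[0,0,0],[0,0,0],3],[[0,0,0],[0,0,0],1.8],[[0,0,0],[0,0,0],1.8],[[0,0,0],[0,0,0],1.8],[[0,0,0],[0,0,0],1.8],[[0,0,0],[0,0,0],1.8]]'
python3 - <<'E'
from h import *
p=bot.state()['position'];c0=np.array([.4970,-.0095])
v=p[:2]-c0;r=np.hypot(*v);a=np.degrees(np.arctan2(v[1],v[0]));print(r,a)
for th in list(range(0,92,6)):
    q=c0+.1*np.array([np.cos(np.radians(a+th)),np.sin(np.radians(a+th))]);d=(q-p[:2])*100;print(th,'toolx %.2f tooly %.2f'%(d[1],d[0]))
E
```

```text
time_s: 10.0
position: [0.5352, -0.102, 0.0572]
orientation: [0.706, 0.708, 0.0, 0.001]
wrist_force: [-4.6, 3.9, 7.6]
opening: 0.0195
gripper_force: 58.5
0.10009154718807965 -67.56402716964264
0 toolx 0.01 tooly -0.00
6 toolx 0.46 tooly 0.94
12 toolx 1.00 tooly 1.83
18 toolx 1.64 tooly 2.67
24 toolx 2.36 tooly 3.43
30 toolx 3.16 tooly 4.11
36 toolx 4.02 tooly 4.70
42 toolx 4.94 tooly 5.20
48 toolx 5.90 tooly 5.60
54 toolx 6.91 tooly 5.90
60 toolx 7.94 tooly 6.09
66 toolx 8.98 tooly 6.18
72 toolx 10.02 tooly 6.15
78 toolx 11.06 tooly 6.01
84 toolx 12.08 tooly 5.77
90 toolx 13.07 tooly 5.42
```

```bash
python3 -m jog '[[[0,0,0],[0.46,0.94,0],1.8],[[0,0,0],[1,1.83,0],1.8],[[0,0,0],[1.64,2.67,0],1.8],[[0,0,0],[2.36,3.43,0],1.8],[[0,0,0],[3.16,4.11,0],1.8],[[0,0,0],[4.02,4.7,0],1.8],[[0,0,0],[4.94,5.2,0],1.8],[[0,0,0],[5.9,5.6,0],1.8],[[0,0,0],[6.91,5.9,0],1.8],[[0,0,0],[7.94,6.09,0],1.8],[[0,0,0],[7.94,6.09,0],1.8],[[0,0,0],[7.94,6.09,0],1.8]]'
cat > f.py <<'E'
from h import *
s=bot.state();p=s['position'];c0=np.array([.4970,-.0095]);v=p[:2]-c0;a=np.arctan2(v[1],v[0]);F=s['wrist_force'][:2]
t=np.array([-np.sin(a),np.cos(a)]);print('r %.4f ang %.1f  Ftan %.2f Frad %.2f'%(np.hypot(*v),np.degrees(a),-F@t,F@np.array([t[1],-t[0]])),'tan toolxy per mm(cm)',(t[::-1]*.1).round(3),s['time_s'])
E
python3 f.py
```

```text
time_s: 11.2
position: [0.5963, -0.0223, 0.0573]
orientation: [0.706, 0.708, 0.001, 0.001]
wrist_force: [-2.4, 2.7, 6.6]
opening: 0.0197
gripper_force: 58.6
r 0.1001 ang -7.3  Ftan -2.33 Frad -2.76 tan toolxy per mm(cm) [0.099 0.013] 11.2
```

```bash
python3 -m jog '[[[0,0,0],[0.3,0.03,0],1.8],[[0,0,0],[0.6,0.06,0],1.8],[[0,0,0],[0.9,0.08,0],1.8],[[0,0,0],[1.2,0.08,0],1.8],[[0,0,0],[1.5,0.06,0],1.8],[[0,0,0],[1.8,0.05,0],1.8],[[0,0,0],[2.1,0.03,0],1.8]]' | grep -E 'pos|wrist'; python3 f.py
python3 -m jog '[[[0,0,0],[0.2,-0.01,0],1.8],[[0,0,0],[0.4,-0.03,0],1.8],[[0,0,0],[0.6,-0.05,0],1.8]]' | grep -E 'pos|wrist';python3 f.py
```

```text
position: [0.5969, -0.0031, 0.0573]
wrist_force: [-0.8, -5.9, 4.2]
r 0.1001 ang 3.7  Ftan 5.83 Frad -1.13 tan toolxy per mm(cm) [ 0.1   -0.006] 11.9
position: [0.5964, 0.0029, 0.0573]
wrist_force: [-1.8, -6.5, 4.0]
r 0.1001 ang 7.1  Ftan 6.18 Frad -2.57 tan toolxy per mm(cm) [ 0.099 -0.012] 12.2
```

```bash
python3 -m jog '[[[0,0,0],[0.2,-0.03,0],1.8],[[0,0,0],[0.4,-0.06,0],1.8],[[0,0,0],[0.6,-0.09,0],1.8],[[0,0,0],[0.8,-0.13,0],1.8]]' | grep -E 'pos|wrist'; python3 f.py
```

```text
position: [0.5951, 0.0109, 0.0573]
wrist_force: [-1.2, -6.7, 4.6]
r 0.1002 ang 11.7  Ftan 6.31 Frad -2.52 tan toolxy per mm(cm) [ 0.098 -0.02 ] 12.6
```

```bash
python3 -m jog '[[[0,0,0],[0.1,-0.02,0],1.8],[[0,0,0],[0.2,-0.04,0],1.8],[[0,0,0],[0.3,-0.07,0],1.8],[[0,0,0],[0.4,-0.09,0],1.8]]' | grep -E 'pos|wrist'; python3 f.py
```

```text
position: [0.5942, 0.0148, 0.0573]
wrist_force: [-2.2, -6.4, 3.7]
r 0.1002 ang 14.1  Ftan 5.67 Frad -3.73 tan toolxy per mm(cm) [ 0.097 -0.024] 13.0
```

```bash
python3 -m jog '[[[0,0,0],[0.1,-0.03,0],1.8],[[0,0,0],[0.2,-0.06,0],1.8],[[0,0,0],[0.3,-0.09,0],1.8],[[0,0,0],[0.4,-0.11,0],1.8]]' | grep -E 'pos|wrist'; python3 f.py
```

```text
position: [0.5931, 0.0189, 0.0573]
wrist_force: [-1.5, -7.7, 4.3]
r 0.1002 ang 16.4  Ftan 6.92 Frad -3.60 tan toolxy per mm(cm) [ 0.096 -0.028] 13.4
```

```bash
python3 -m jog '[[[0,0,0],[0.1,-0.03,0],1.8],[[0,0,0],[0.2,-0.06,0],1.8]]' | grep -E 'pos|wrist'; python3 f.py
```

```text
position: [0.5925, 0.0208, 0.0573]
wrist_force: [-0.7, -6.5, 4.8]
r 0.1002 ang 17.6  Ftan 6.01 Frad -2.65 tan toolxy per mm(cm) [ 0.095 -0.03 ] 13.6
```

```bash
python3 -m jog '[[[0,0,0],[0.1,-0.03,0],1.8],[[0,0,0],[0.19,-0.06,0],1.8]]' | grep -E 'wrist'; python3 f.py
```

```text
wrist_force: [-1.5, -6.5, 4.8]
r 0.1002 ang 18.8  Ftan 5.68 Frad -3.46 tan toolxy per mm(cm) [ 0.095 -0.032] 13.8
```

```bash
python3 -m jog '[[[0,0,0],[0.05,-0.02,0],1.8],[[0,0,0],[0.1,-0.03,0],1.8]]' | grep -E 'wrist'; python3 f.py
```

```text
wrist_force: [-1.2, -6.2, 4.9]
r 0.1002 ang 19.3  Ftan 5.42 Frad -3.19 tan toolxy per mm(cm) [ 0.094 -0.033] 14.0
```

```bash
python3 -m jog '[[[0,0,0],[0.05,-0.02,0],1.8],[[0,0,0],[0.1,-0.03,0],1.8]]' | grep -E 'wrist'; python3 f.py
```

```text
wrist_force: [-2.6, -7.1, 4.3]
r 0.1002 ang 19.9  Ftan 5.74 Frad -4.89 tan toolxy per mm(cm) [ 0.094 -0.034] 14.2
```

```bash
python3 -m jog '[[[0,0,0],[0.09,-0.03,0],1.8],[[0,0,0],[0.18,-0.07,0],1.8]]' | grep -E 'wrist'; python3 f.py
```

```text
wrist_force: [-1.2, -6.1, 4.7]
r 0.1002 ang 21.0  Ftan 5.24 Frad -3.33 tan toolxy per mm(cm) [ 0.093 -0.036] 14.4
```

```bash
python3 -m jog '[[[0,0,0],[0.05,-0.02,0],1.8],[[0,0,0],[0.09,-0.04,0],1.8]]' | grep -E 'wrist'; python3 f.py
```

```text
wrist_force: [-0.6, -6.3, 4.5]
r 0.1002 ang 21.6  Ftan 5.64 Frad -2.92 tan toolxy per mm(cm) [ 0.093 -0.037] 14.6
```

```bash
python3 -m jog '[[[0,0,0],[0.09,-0.04,0],1.8],[[0,0,0],[0.18,-0.07,0],1.8]]' | grep -E 'wrist'; python3 f.py
```

```text
wrist_force: [-0.8, -8.8, 3.4]
r 0.1002 ang 22.5  Ftan 7.81 Frad -4.10 tan toolxy per mm(cm) [ 0.092 -0.038] 14.8
```

```bash
python3 -m jog '[[[0,0,0],[0.05,-0.02,0],1.8],[[0,0,0],[0.09,-0.04,0],1.8]]' | grep -E 'wrist'; python3 f.py
```

```text
wrist_force: [0.4, -10.8, 3.0]
r 0.1003 ang 22.9  Ftan 10.09 Frad -3.79 tan toolxy per mm(cm) [ 0.092 -0.039] 15.0
```

```bash
python3 -m jog '[[[0,0,0],[0,0,0],1.8],[[0,0,0],[0,0,0],1.8],[[0,0,0],[0,0,0],1.8]]' | grep -E 'wrist'; python3 f.py
```

```text
wrist_force: [0.7, -9.6, 3.3]
r 0.1002 ang 22.9  Ftan 9.10 Frad -3.03 tan toolxy per mm(cm) [ 0.092 -0.039] 15.3
```

```bash
python3 -m jog '[[[0,0,0],[0.03,-0.01,0],1.8],[[0,0,0],[0.03,-0.01,0],1.8],[[0,0,0],[0.03,-0.01,0],1.8]]' | grep -E 'wrist'; python3 f.py
```

```text
wrist_force: [0.6, -10.5, 2.5]
r 0.1002 ang 23.0  Ftan 9.93 Frad -3.57 tan toolxy per mm(cm) [ 0.092 -0.039] 15.6
```

```bash
python3 -m jog '[[[0,0,0],[0,0,0],3],[[0,0,0],[0,0,0],5],[[0,0,0],[0,0,0],5],[[0,0,0],[0,0,0],5],[[0,0,0],[0,0,-3],5],[[0,0,0],[0,0,-7],5],[[0,0,0],[0,0,-10],5],[[0,0,0],[-3,0,-12],5],[[0,0,0],[-8,0,-12],5],[[0,0,0],[-12,0,-12],5],[[0,0,0],[-12,0,-12],5],[[0,0,0],[-12,0,-12],5]]'
python3 - <<'E'
from h import *
a=cv2.cvtColor(cams.grab_frame("wrist"),4);b=cv2.cvtColor(cams.grab_frame("scene"),4)[150:290,190:460]
cv2.imwrite("pics/w5.png",np.hstack([cv2.resize(a,(400,300)),cv2.resize(b,(400,300))]))
E
```

```text
time_s: 16.8
position: [0.5877, -0.0886, 0.175]
orientation: [0.707, 0.708, 0.0, -0.0]
wrist_force: [-0.2, 0.1, -0.1]
opening: 0.0502
gripper_force: 0.0
```

View pics/w5.png

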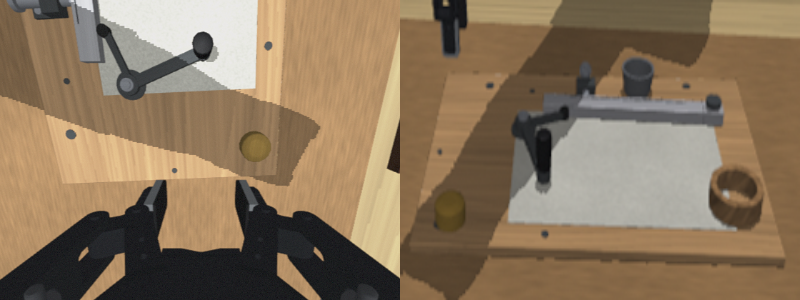

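The nose (wrist half (104,31)) bears on the bar's far side, the screw meets the other side, the robot is clear, and the tape roll, cap and weight haven't moved. I'm handing it in.

```bash
python3 -c "
from rig import workorder
print(workorder.close_job())"
```

```text
the job is handed in; nothing more can be done
None
```

The straightedge was pressed home on the stop screw at about 10 N, then nipped there by the clamp lever at about 10 N at the knob; the robot let go, the tape roll, cap and weight look undisturbed in the final pictures, and the job was handed in at about 17 s with no verdict shown.

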